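Unlock the reject box and hold its lid open

TASK

The metal detector has dropped jars into the locked reject box and I want to take them out: draw the key from the switch on the operator's station, push it fully into the lock on the front of the reject box, give it a full quarter turn clockwise and leave it in there. Then lift the lid and hold it still at 60 degrees open, and finish while you are still holding it, because it falls shut when it is let go. Leave the other things on the table where they are.

Things in the scene. Friction and masses are not known exactly. Their poses are not given: they have to be found in the camera images.
- reject_box: the locked reject box, stainless sheet, 210 (x) x 300 (y) x 115 mm high, standing fixed on the table; origin at the centre of its underside, +x away from its front wall to its hinge side, +y to its left end with the inlet port and chute. Closed, the lid's top is 120 mm above the table.
- lock_face (a point): centre of the slot mouth on top of the lock's round brass key cylinder (42 mm across), in front of the box's front wall towards its right end; in the box frame at (-143, -85, 128) mm. z up, x along the slot's long side, turning with the cylinder. Slot 17.5 x 8 mm (x, y), 26 mm deep. The housing around it is lower than this face.
- lock (a joint): angle of the key cylinder, rad: 0 locked, grows clockwise seen from above to the stop at 1.57; starts at 0 to 0.15. At 0 the slot's long side lies along the box's x. It turns with 0.06 N m of friction and stays where it is left. Until about 0.9 rad its cam catches the lid's front flange (the lid then gives only 2 or 3 mm).
- lid: the box lid, stainless frame with a clear window, 220 x 310 x 4 mm, about 0.75 kg, with a 31 mm down-turned front flange; origin on the hinge line along the box's far (+x) top edge, in the box frame at (105, 0, 116) mm; axes as the box's when shut. Not sprung and no stay: let go, it falls shut.
- lid_handle (a point): centre of the lid's bow handle: a straight round bar 10 mm thick, 110 mm long along the lid's y, its axis 35 mm above the lid's top, near the front edge to the left of the lock; in the lid frame at (-200, 55, 39) mm, so it travels on an arc about the hinge. Free space of 30 mm under the bar.
- lid_swing (a joint): opening angle of the lid, rad: 0 shut, 1.047 = 60 degrees, end stop 1.85; a plain free hinge along the box's y axis.
- key: the key, upright in the key switch, 66 mm tall, 60 g. Origin at the blade's tip, z up, x along the blade's and bow's width. Blade 14 (x) x 6 (y) mm, 24 mm long, last 8 mm tapering to 9 x 2.5; shoulder disc 22 mm across, z = 24 to 30; black flat bow 30 (x) x 9 (y) mm, z = 30 to 66: grip its flats at about z = 50. Fully in, the shoulder sits on the lock's face. Fits either way round.
- station: operator's station, a grey box 90 (x) x 170 (y) x 66 mm high, fixed on the table, with key switch, two push buttons and a stop mushroom on top; origin at the centre of its underside. The key stands with its x along the station's x in a slot like the lock's at (0, 50) mm and can be drawn straight up. The mushroom rises 26 mm, 105 mm from the key.
- jar_a: full nut jar, 74 mm across, 80 mm tall, on the table in front of the box; origin under its centre. A bystander.
- jar_b: full nut jar like it, far right. A bystander.
- jar_c: full nut jar like it, far right. A bystander.
- empty_jar: empty clear jar without a cap, 72 mm across, 68 mm tall, on the left. A bystander.
- label_roll: roll of labels lying flat, 80 mm across, 50 mm tall, in front on the right. A bystander.
- scoop: steel scooping spoon with a wooden handle, 190 mm long, lying in front of the robot. A bystander.
- marker: marker pen, 130 mm long, 18 mm thick, lying on the left. A bystander.

How it is judged (in metres and radians):
On the way, in this order (a step that is already met when the one before it is completed fails the run):
1. the key stands fully in the lock (z of key in the frame of lock_face below -0.019 m and horizontal distance between key and lock_face below 0.006 m), for 0.2 s.
2. the lock is turned a quarter turn clockwise with the key in it (all of step 1 and value of joint lock above 1.25 rad), for 0.2 s.
At the end, for the whole second after the job is handed in: the fingers hold the lid still (contact force over 0.5 N, under 0.06 rad/s) at 60 degrees open, within 8 degrees either way; the key stands in the lock (blade at least 19 mm deep, within 6 mm of its axis), which is turned past 1.25 rad; no bystander was shifted by more than 30 mm (all of step 2 and value of joint lid_swing between 0.908 and 1.187 rad and velocity of joint lid_swing between -0.06 and 0.06 rad/s and contact force between the fingers and lid above 0.5 N); the arm keeps its last pose, push and grip.
It fails at once if another thing on the table is pushed away by more than 30 mm (distance of any of jar_a, jar_b, jar_c, empty_jar, label_roll, scoop, marker from where it was at the start of the episode above 0.03 m).
It also fails if it takes over 64 s, if anything falls off the work surface, if the arm or the gripper's body presses on something with over 40 N, if the wrist force passes 120 N, or if a joint passes its speed limit or range.

ROBOT

A 6-joint arm with a two-finger parallel gripper is mounted at the origin on the work surface. World frame = base frame: x ahead of the robot, y to its left, z up, the work surface at z = 0. Lengths are in m, angles in degrees, forces in N, time in s.
With the tool pointing down it reaches from about 0.375 to 0.9 m from the base axis. Payload 3.1 kg.
Tool frame: the origin (TCP) lies between the finger pads; the fingertips stand 22 mm ahead of it and the grasp point (between the pads) lies 3 mm ahead of it; y points along the fingers, x is the direction in which the jaws open and shut, and the axes are right-handed (so a half turn about y gives the same grasp; the last joint's range is limited). The gripper opens to 87 mm and grips with 3 to 60 N. Pads are 19 mm wide; open, the fingers measure 117 mm over their backs; the gripper's body (75 mm by 190 mm) begins 51 mm behind the grasp point.
Start: joints at [-87.176, 30.224, 82.088, -0, 67.689, -10.227], TCP at [0.141, -0.609, 0.245] pointing down, gripper open.
Joint ranges: [-176.69, 176.69], [-43.24, 126.21], [12.49, 139.97], [-82, 262], [0, 151.66], [-163.58, 163.58]. Speed limits (degrees/s): [159.86, 159.86, 180, 180, 180, 180].

INTERFACE

Orientations are given as a 3x3 rotation matrix whose columns are the frame's x, y, z axes.
In Python, from rig import bot, imaging, workorder gives the robot as it stands. The module is installed in compiled form; this text tells all that it offers.
- The arm moves only by the tool drive_tool, never from a script. Its argument "commands" is a list of rows, each an object of numbers: "dx", "dy", "dz": the shift along the tool's x, y, z normalised to -1 to 1, where 1 is 4 cm; "wx", "wy", "wz": the turn, a rotation vector about the tool's x, y, z normalised to -1 to 1, where 1 is pi/2 rad; "grip": the finger opening in mm, from 0 to 87. In form: [{"dx": .., "dy": .., "dz": .., "wx": .., "wy": .., "wz": .., "grip": ..}, ...]. A call has 1 to 8 rows; each row shifts and turns the commanded pose from where the row before left it, along the tool's axes as they then stand; what a row does not reach is not made up. A row lasts 1/8 s, in which the tool goes at most 62.5 mm and 10.7 degrees, less where a joint would pass 70% of its speed; a pose out of reach is approached as far as the arm can. A call with a number of a shift or a turn outside -1 to 1 is refused whole. A call with a gripper value outside its range is refused whole. The fingers move at their own pace and stop on an object; the grip force is fixed at half the most. Time passes only in rows, so rows that do not move let the fingers close. It gives the time, the measured TCP pose, the force and the opening at its end, in the units of the state.
- bot.read_state(): the state, without advancing time (a new reading comes with each control period).
- imaging.capture(name): name is "side" or "top"; returns (picture, depth): 400x640x3 uint8, red, green, blue; 400x640 float32, m along the optical axis (not along the pixel's ray), 0 where there is no reading.
- imaging.get_calibration(name): a dict with "mtx" (3x3 intrinsics, pixels), "world_to_cam" (4x4, takes a point from world to camera coordinates). Camera axes: x right, y down, z forward; pixel columns grow to the right and rows downward; lengths in m; the calibration is good to about 2 mm. A picture is of the moment at which its call begins. get_calibration takes no time and is no camera call.
- workorder.hand_in(): hands the job in, once; it reports no verdict.
The state is a dict: "time_s": time; "joint_positions": joint angles; "qvel": joint speeds; "tau": joint torques, N m; "position": TCP position; "tcp_rot": TCP orientation; "force": force on the tool from outside, world axes, zero at the start; "moment": the same for the moment, N m; "opening": opening from 0.0 (shut) to 1.0 (fully open).
Only numpy, scipy, OpenCV 4.12 (cv2) and the standard library are available. Lean on these libraries where they do the work, as an engineer would, in place of code of your own. Each camera call takes 0.05 s, during which the arm holds its last target. There are 200 camera calls.

## Working session

There is one attempt and no reset: what is moved stays moved. The work goes in short steps, Python scripts to look and compute and a tool call to move; the robot and the scene stay as the last step left them, time stands still between calls to the robot, and variables do not carry over. Pictures are saved under pics/ and viewed, on a budget of 10 in all, crops included, one or two more only if the job needs it, and the job is handed in when it is done.

Besides the shell and the picture viewer there is one more tool, called after "Call:" as name([rows], argument=value, ...), one row to a line, values as JSON. drive_tool: Moves the arm, as the interface text tells. Its arguments: {"type":"object","properties":{"commands":{"type":"array"}},"required":["commands"]}

```bash
mkdir -p pics; cat > h.py <<'E'
import numpy as np, cv2
from rig import bot, imaging, workorder
def cap(n):
    p,d=imaging.capture(n); c=imaging.get_calibration(n)
    return p,d,np.array(c["mtx"]),np.array(c["world_to_cam"])
def pts(d,K,T):
    v,u=np.mgrid[:d.shape[0],:d.shape[1]]
    c=np.stack([(u-K[0,2])/K[0,0]*d,(v-K[1,2])/K[1,1]*d,d],-1)
    return (c-T[:3,3])@T[:3,:3]   # R^T (c-t)
def ray(u,v,K,T,z):
    o=-T[:3,:3].T@T[:3,3]; r=T[:3,:3].T@np.linalg.inv(K)@np.array([u,v,1.])
    return o+r*(z-o[2])/r[2]
def save(p,f): cv2.imwrite('pics/'+f,cv2.cvtColor(p,cv2.COLOR_RGB2BGR))
E
python3 - <<'E'
from h import *
for n in("top","side"):
    p,d,K,T=cap(n); save(p,n+'0.png'); np.savez(n+'0.npz',p=p,d=d,K=K,T=T)
    print(n,-T[:3,:3].T@T[:3,3],T[2,:3],K[0,0])
s=bot.read_state(); print(s["time_s"],s["position"],np.round(s["tcp_rot"],3),s["opening"],s["force"])
E
```

```text
top [0.4254787  0.07835253 1.34696702] [ 8.24721900e-02  6.85100658e-04 -9.96593131e-01] 387.5399887096415
side [0.29279874 1.01085341 0.99110776] [ 0.19013166 -0.72471095 -0.66230204] 503.57188616643293
0.1 [ 0.14114433 -0.60824049  0.2436819 ] [[ 0.226 -0.     0.974]
 [-0.974  0.002  0.226]
 [-0.002 -1.     0.   ]] 1.0034826978519746 [-0.61114489  0.51504507  0.10230729]
```

View pics/top0.png

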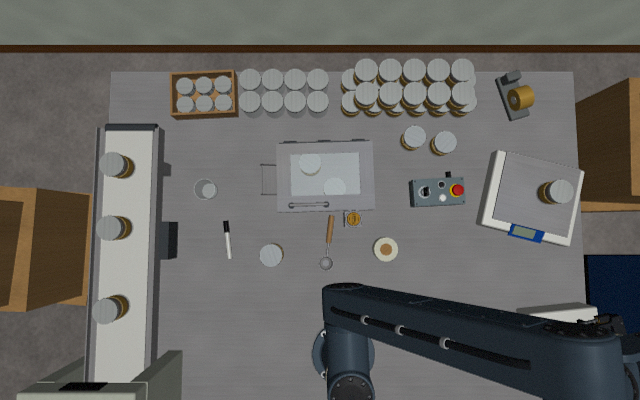

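View pics/side0.png

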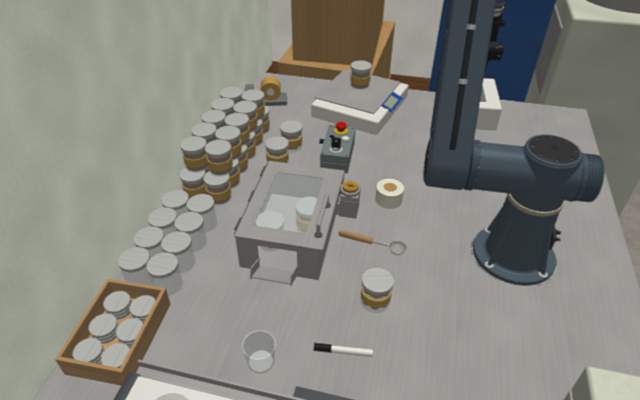

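```bash
cat > m.py <<'E'
from h import *
D={n:np.load(n+'0.npz') for n in("top","side")}
P={n:pts(D[n]['d'],D[n]['K'],D[n]['T']) for n in D}
def box(n,u0,u1,v0,v1,zl,zh,name):
    q=P[n][v0:v1,u0:u1].reshape(-1,3); q=q[(q[:,2]>zl)&(q[:,2]<zh)]
    (c,s,a)=cv2.minAreaRect((q[:,:2]*1000).astype(np.float32)); print(name,n,len(q),np.round(c,1),np.round(s,1),round(a,2),'zmed',np.median(q[:,2]).round(4))
for n,(A,B) in {"top":((270,380,135,215),(405,470,170,210)),"side":((235,350,160,275),(315,360,120,170))}.items():
    box(n,*A,.11,.127,'lid'); box(n,*B,.058,.070,'station')
# brass mask
for n,(u0,u1,v0,v1) in {"top":(340,366,205,232),"side":(335,365,172,200)}.items():
    p=D[n]['p'][v0:v1,u0:u1]; h=cv2.cvtColor(p,cv2.COLOR_RGB2HSV)
    m=((h[...,0]>10)&(h[...,0]<28)&(h[...,1]>110)&(h[...,2]>80))
    v,u=np.nonzero(m); u=u+u0;v=v+v0
    print('brass',n,len(u),u.min(),u.max(),v.min(),v.max(),u.mean(),v.mean(), ray((u.min()+u.max())/2,(v.min()+v.max())/2,D[n]['K'],D[n]['T'],.128))
    q=P[n][v,u]; print(q.mean(0),np.percentile(q[:,2],[5,50,95]))
a=D['top']['p'];b=D['side']['p']
r=lambda x:cv2.resize(x,(400,300),interpolation=cv2.INTER_CUBIC)
save(np.vstack([np.hstack([r(a[166:214,404:468]),r(a[190:235,310:370])]),np.hstack([r(b[115:172,310:386]),r(b[170:242,300:396])])]),'c1.png')
for n,(u0,u1,v0,v1) in {"top":(404,468,166,214),"side":(315,360,120,165)}.items():
    q=P[n][v0:v1,u0:u1]; m=q[...,2]>.1; v,u=np.nonzero(m); print('high',n,[(int(x+u0),int(y+v0),*np.round(q[y,x],3)) for x,y in zip(u,v)][:40])
E
python3 m.py
```

```text
lid top 6702 [579.1  61.3] [241.8 310.5] 1.54 zmed 0.1201
station top 1036 [ 538.  -317.4] [ 90.2 172.4] 3.1 zmed 0.0663
lid side 6833 [572.2  62.2] [257.8 319.1] 1.94 zmed 0.1188
station side 693 [ 539.5 -314.3] [ 90.5 180.9] 3.04 zmed 0.0652
brass top 131 347 359 212 224 353.0916030534351 218.45038167938932 [ 0.44830332 -0.02655618  0.128     ]
[ 0.44693608 -0.02699702  0.12613864] [0.10409352 0.12824537 0.13205046]
brass side 134 343 357 181 191 349.97014925373134 186.1044776119403 [ 0.44756319 -0.02114757  0.128     ]
[ 0.44794425 -0.02319246  0.1259676 ] [0.12131141 0.12603978 0.1293852 ]
high top [(442, 166, np.float64(0.425), np.float64(0.078), np.float64(1.347)), (421, 173, np.float64(0.425), np.float64(0.078), np.float64(1.347)), (409, 174, np.float64(0.425), np.float64(0.078), np.float64(1.347)), (426, 187, np.float64(0.548), np.float64(-0.263), np.float64(0.109)), (427, 187, np.float64(0.548), np.float64(-0.266), np.float64(0.108)), (428, 187, np.float64(0.548), np.float64(-0.27), np.float64(0.107)), (425, 188, np.float64(0.546), np.float64(-0.262), np.float64(0.1)), (426,
[... 4386 characters left out ...]
), (341, 139, np.float64(0.521), np.float64(-0.266), np.float64(0.105)), (332, 140, np.float64(0.548), np.float64(-0.257), np.float64(0.103)), (333, 140, np.float64(0.545), np.float64(-0.258), np.float64(0.102)), (334, 140, np.float64(0.541), np.float64(-0.254), np.float64(0.106)), (335, 140, np.float64(0.539), np.float64(-0.259), np.float64(0.103)), (336, 140, np.float64(0.536), np.float64(-0.262), np.float64(0.101)), (337, 140, np.float64(0.533), np.float64(-0.262), np.float64(0.101)), (338, 140, np.float64(0.53), np.float64(-0.262), np.float64(0.102)), (339, 140, np.float64(0.527), np.float64(-0.265), np.float64(0.101)), (331, 143, np.float64(0.293), np.float64(1.011), np.float64(0.991))]
```

View pics/c1.png

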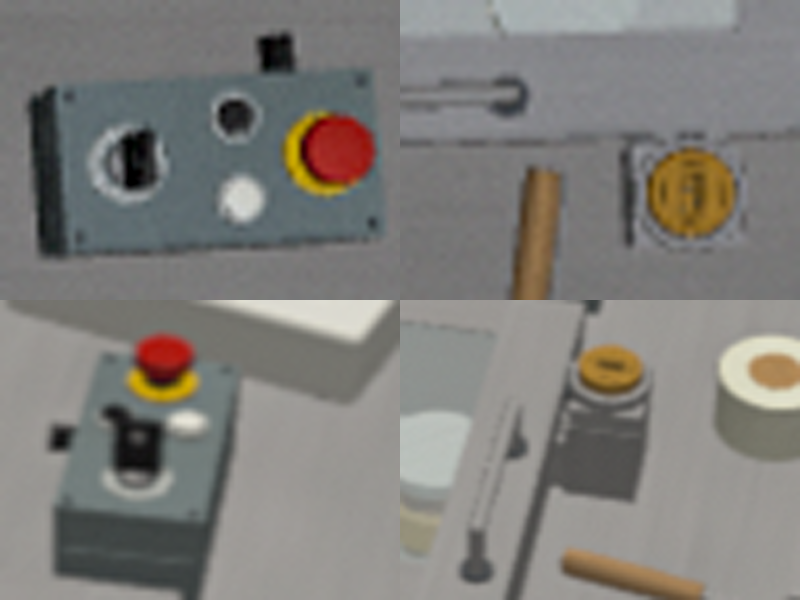

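```bash
cat >> h.py <<'E'
def plan(x,y,z,head,R=None,p=None):
    "target TCP, tool-x heading deg; pointing down. prints world delta, tool-frame shift /4cm, heading change, wy total"
    s=bot.read_state(); R=np.array(s["tcp_rot"]); p=np.array(s["position"])
    d=np.array([x,y,z])-p; h=np.degrees(np.arctan2(R[1,0],R[0,0])); dh=(head-h+180)%360-180
    print('d mm',np.round(d*1e3,1),'tool/4cm',np.round(R.T@d/.04,3),'head',h.round(2),'dh',dh.round(2),'wy',round(-dh/90,4),'tilt',np.round(R[:,1],4))
E
cat > m2.py <<'E'
from h import *
D={n:np.load(n+'0.npz') for n in("top","side")}
P={n:pts(D[n]['d'],D[n]['K'],D[n]['T']) for n in D}
q=P['top'][130:215,268:385].reshape(-1,3); q=q[(abs(q[:,2]-.1195)<.006)&(q[:,0]>.479)]
c,s,a=cv2.minAreaRect((q[:,:2]*1000).astype(np.float32)); print('lid top',c,s,a, q[:,0].max(),q[:,1].min(),q[:,1].max())
# side edges of lid: left/right boundary line fits per-row gives yaw
ys=[];
for x in np.arange(.50,.66,.01):
    k=q[abs(q[:,0]-x)<.006]; ys.append((x,k[:,1].min(),k[:,1].max()))
ys=np.array(ys); print('yaw edges',np.degrees(-np.polyfit(ys[:,0],ys[:,1],1)[0])*-1,np.degrees(np.polyfit(ys[:,0],ys[:,2],1)[0]), ys[:,1].mean(),ys[:,2].mean())
xs=[]
for y in np.arange(-.07,.19,.01):
    k=q[abs(q[:,1]-y)<.006]; xs.append((y,k[:,0].max()))
xs=np.array(xs); print('yaw back',np.degrees(-np.polyfit(xs[:,0],xs[:,1],1)[0]),np.median(xs[:,1]))
for n,(u0,u1,v0,v1) in {"top":(340,366,205,232),"side":(335,365,172,200)}.items():
    p=D[n]['p'][v0:v1,u0:u1]; h=cv2.cvtColor(p,cv2.COLOR_RGB2HSV)
    m=((h[...,0]>10)&(h[...,0]<28)&(h[...,1]>110)&(h[...,2]>60)).astype(np.uint8)
    m&=((P[n][v0:v1,u0:u1,2]>.12)).astype(np.uint8)
    cn=max(cv2.findContours(m,cv2.RETR_EXTERNAL,cv2.CHAIN_APPROX_NONE)[0],key=cv2.contourArea)
    e=cv2.fitEllipse(cn); print(n,e, ray(e[0][0]+u0,e[0][1]+v0,D[n]['K'],D[n]['T'],.128))
    # key bow top
for n,(u0,u1,v0,v1) in {"top":(415,438,180,203),"side":(325,350,130,160)}.items():
    k=P[n][v0:v1,u0:u1].reshape(-1,3); k=k[(k[:,2]>.095)&(k[:,2]<.13)]; print('key',n,len(k),k.mean(0),(k.min(0)+k.max(0))/2,k[:,2].max())
    p=D[n]['p'][v0:v1,u0:u1]; m=(p.max(-1)<60); vv,uu=np.nonzero(m)
    print(' dark',len(uu),uu.min()+u0,uu.max()+u0,vv.min()+v0,vv.max()+v0)
print('handle region z>.145'); 
for n,(u0,u1,v0,v1) in {"top":(280,335,195,215),"side":(300,345,180,260)}.items():
    k=P[n][v0:v1,u0:u1].reshape(-1,3); k=k[(k[:,2]>.145)&(k[:,2]<.18)]; print(n,len(k),k.mean(0).round(4),k.min(0).round(4),k.max(0).round(4))
plan(.5355,-.266,.20,93.1)
E
python3 m2.py
```

```text
lid top (587.9317626953125, 61.53193664550781) (224.15719604492188, 310.4981689453125) 1.5374400615692139 0.7026610739793643 -0.09503877852794268 0.2185778169352489
yaw edges 1.7935085598225198 1.6418540879755927 -0.0926035888582325 0.21504118430678915
yaw back 2.020478214537504 0.6961452103825531
top ((13.095230102539062, 13.5), (11.647019386291504, 12.37602424621582), 90.0) [ 0.44673683 -0.02684439  0.128     ]
side ((14.969940185546875, 14.101489067077637), (10.322700500488281, 14.378983497619629), 95.70144653320312) [ 0.44756155 -0.02071005  0.128     ]
key top 34 [ 0.53566694 -0.26544044  0.10635973] [ 0.53565953 -0.26587456  0.10439036] 0.11261822467510117
 dark 40 423 428 187 195
key side 46 [ 0.53614353 -0.26186111  0.10343247] [ 0.5353782  -0.26305292  0.10451307] 0.11292054779468805
 dark 87 330 341 130 147
handle region z>.145
top 123 [0.4897 0.1148 0.1596] [0.4842 0.0555 0.1516] [0.4939 0.1725 0.1653]
side 144 [0.4905 0.1242 0.1576] [0.4846 0.0622 0.1456] [0.4975 0.1754 0.1629]
d mm [394.4 342.2 -43.7] tool/4cm [-6.106  1.107 11.536] head -76.95 dh 170.05 wy -1.8894 tilt [-1.0e-04  1.9e-03 -1.0e+00]
```

Call:
drive_tool([
  {"dx":-0.51,"dz":0.96,"grip":50},
  {"dx":-0.51,"dz":0.96,"grip":50},
  {"dx":-0.51,"dz":0.96,"grip":50},
  {"dx":-0.51,"dz":0.96,"grip":50},
  {"dx":-0.51,"dz":0.96,"grip":50},
  {"dx":-0.51,"dz":0.96,"grip":50},
  {"dx":-0.51,"dz":0.96,"grip":50},
  {"dx":-0.51,"dz":0.96,"grip":50},
])

```text
schema error: expected keys dx, dy, dz, wx, wy, wz, grip
```

Call:
drive_tool([
  {"dx":-0.51,"dz":0.96,"grip":50},
  {"dx":-0.51,"dz":0.96,"grip":50},
  {"dx":-0.51,"dz":0.96,"grip":50},
  {"dx":-0.51,"dz":0.96,"grip":50},
  {"wy":-0.115,"grip":50},
  {"wy":-0.115,"grip":50},
  {"wy":-0.115,"grip":50},
  {"wy":-0.115,"grip":50},
])

```text
schema error: expected keys dx, dy, dz, wx, wy, wz, grip
```

Call:
drive_tool([
  {"wy":-0.115,"grip":50},
  {"wy":-0.115,"grip":50},
  {"wy":-0.115,"grip":50},
  {"wy":-0.115,"grip":50},
  {"wy":-0.115,"grip":50},
  {"wy":-0.115,"grip":50},
  {"wy":-0.115,"grip":50},
  {"wy":-0.115,"grip":50},
])

```text
schema error: expected keys dx, dy, dz, wx, wy, wz, grip
```

Call:
drive_tool([
  {"wy":-0.115,"grip":50},
  {"wy":-0.115,"grip":50},
  {"wy":-0.115,"grip":50},
  {"wy":-0.115,"grip":50},
  {"grip":50},
])

```text
schema error: expected keys dx, dy, dz, wx, wy, wz, grip
```

```bash
python3 - <<'E'
from h import *
plan(.5357,-.2645,.13,93.1); s=bot.read_state(); print(s["time_s"],s["position"],np.round(s["joint_positions"],1),s["opening"],s["force"])
E
```

```text
d mm [ 394.6  343.7 -113.7] tool/4cm [-6.138  2.857 11.549] head -76.95 dh 170.05 wy -1.8894 tilt [-1.0e-04  1.9e-03 -1.0e+00]
0.1 [ 0.14114433 -0.60824049  0.2436819 ] [-87.2  30.3  82.1  -0.   67.7 -10.2] 1.0034826978519746 [-0.61114489  0.51504507  0.10230729]
```

Call:
drive_tool([
  {"dx":-0.51,"dy":0,"dz":0.96,"wx":0,"wy":0,"wz":0,"grip":50},
  {"dx":-0.51,"dy":0,"dz":0.96,"wx":0,"wy":0,"wz":0,"grip":50},
  {"dx":-0.51,"dy":0,"dz":0.96,"wx":0,"wy":0,"wz":0,"grip":50},
  {"dx":-0.51,"dy":0,"dz":0.96,"wx":0,"wy":0,"wz":0,"grip":50},
  {"dx":-0.51,"dy":0,"dz":0.96,"wx":0,"wy":0,"wz":0,"grip":50},
  {"dx":-0.51,"dy":0,"dz":0.96,"wx":0,"wy":0,"wz":0,"grip":50},
  {"dx":-0.51,"dy":0,"dz":0.96,"wx":0,"wy":0,"wz":0,"grip":50},
  {"dx":-0.51,"dy":0,"dz":0.96,"wx":0,"wy":0,"wz":0,"grip":50},
])

```text
time_s: 1.1
position: [0.4044, -0.3792, 0.2442]
tcp_rot: [[0.226, -0.0, 0.974], [-0.974, 0.001, 0.226], [-0.001, -1.0, -0.0]]
force: [0.1, -0.0, -0.2]
opening: 0.573
```

Call:
drive_tool([
  {"dx":-0.51,"dy":0,"dz":0.96,"wx":0,"wy":0,"wz":0,"grip":50},
  {"dx":-0.51,"dy":0,"dz":0.96,"wx":0,"wy":0,"wz":0,"grip":50},
  {"dx":-0.51,"dy":0,"dz":0.96,"wx":0,"wy":0,"wz":0,"grip":50},
  {"dx":-0.51,"dy":0,"dz":0.96,"wx":0,"wy":0,"wz":0,"grip":50},
  {"dx":0,"dy":0,"dz":0,"wx":0,"wy":-0.115,"wz":0,"grip":50},
  {"dx":0,"dy":0,"dz":0,"wx":0,"wy":-0.115,"wz":0,"grip":50},
  {"dx":0,"dy":0,"dz":0,"wx":0,"wy":-0.115,"wz":0,"grip":50},
  {"dx":0,"dy":0,"dz":0,"wx":0,"wy":-0.115,"wz":0,"grip":50},
])

```text
time_s: 2.1
position: [0.5345, -0.266, 0.244]
tcp_rot: [[0.817, -0.001, 0.576], [-0.576, 0.001, 0.817], [-0.001, -1.0, 0.0]]
force: [-0.5, 0.4, 0.0]
opening: 0.572
```

Call:
drive_tool([
  {"dx":0,"dy":0,"dz":0,"wx":0,"wy":-0.115,"wz":0,"grip":50},
  {"dx":0,"dy":0,"dz":0,"wx":0,"wy":-0.115,"wz":0,"grip":50},
  {"dx":0,"dy":0,"dz":0,"wx":0,"wy":-0.115,"wz":0,"grip":50},
  {"dx":0,"dy":0,"dz":0,"wx":0,"wy":-0.115,"wz":0,"grip":50},
  {"dx":0,"dy":0,"dz":0,"wx":0,"wy":-0.115,"wz":0,"grip":50},
  {"dx":0,"dy":0,"dz":0,"wx":0,"wy":-0.115,"wz":0,"grip":50},
  {"dx":0,"dy":0,"dz":0,"wx":0,"wy":-0.115,"wz":0,"grip":50},
  {"dx":0,"dy":0,"dz":0,"wx":0,"wy":-0.115,"wz":0,"grip":50},
])

```text
time_s: 3.1
position: [0.5345, -0.266, 0.244]
tcp_rot: [[0.674, -0.001, -0.738], [0.738, 0.001, 0.674], [-0.0, -1.0, 0.001]]
force: [0.4, 0.2, -0.8]
opening: 0.575
```

Call:
drive_tool([
  {"dx":0,"dy":0,"dz":0,"wx":0,"wy":-0.115,"wz":0,"grip":50},
  {"dx":0,"dy":0,"dz":0,"wx":0,"wy":-0.115,"wz":0,"grip":50},
  {"dx":0,"dy":0,"dz":0,"wx":0,"wy":-0.115,"wz":0,"grip":50},
  {"dx":0,"dy":0,"dz":0,"wx":0,"wy":-0.115,"wz":0,"grip":50},
  {"dx":0,"dy":0,"dz":0,"wx":0,"wy":0,"wz":0,"grip":50},
])

```text
time_s: 3.72
position: [0.5345, -0.2661, 0.2441]
tcp_rot: [[0.026, -0.001, -1.0], [1.0, 0.001, 0.026], [0.001, -1.0, 0.001]]
force: [0.3, 0.0, 0.6]
opening: 0.572
```

```bash
python3 - <<'E'
from h import *
plan(.5357,-.2645,.15,93.1); s=bot.read_state(); print(s["time_s"],s["position"],np.round(s["joint_positions"],1),s["opening"],s["force"])
E
```

```text
d mm [  1.2   1.6 -94.1] tool/4cm [ 0.039  2.352 -0.03 ] head 88.53 dh 4.57 wy -0.0508 tilt [-8.e-04  7.e-04 -1.e+00]
3.725 [ 0.53452366 -0.26609791  0.24409783] [ -37.2   28.1   86.2    0.    65.7 -125.7] 0.5724511145259228 [0.31048739 0.0486664  0.55481084]
```

Call:
drive_tool([
  {"dx":0.02,"dy":0.8,"dz":-0.03,"wx":0,"wy":-0.05,"wz":0,"grip":50},
  {"dx":0,"dy":0.8,"dz":0,"wx":0,"wy":0,"wz":0,"grip":50},
  {"dx":0,"dy":0.8,"dz":0,"wx":0,"wy":0,"wz":0,"grip":50},
  {"dx":0,"dy":0.6,"dz":0,"wx":0,"wy":0,"wz":0,"grip":50},
  {"dx":0,"dy":0.3,"dz":0,"wx":0,"wy":0,"wz":0,"grip":40},
  {"dx":0,"dy":0.2,"dz":0,"wx":0,"wy":0,"wz":0,"grip":30},
  {"dx":0,"dy":0,"dz":0,"wx":0,"wy":0,"wz":0,"grip":30},
])

```text
time_s: 4.6
position: [0.5361, -0.2656, 0.1046]
tcp_rot: [[-0.054, -0.0, -0.999], [0.999, 0.0, -0.054], [0.0, -1.0, 0.0]]
force: [0.3, -0.9, 0.5]
opening: 0.366
```

```bash
python3 - <<'E'
from h import *
plan(.5357,-.2645,.10,93.1); p,d,K,T=cap("side"); q,d2,K,T=cap("top")
r=lambda x:cv2.resize(x,(400,400),interpolation=cv2.INTER_CUBIC)
save(np.hstack([r(p[80:160,295:375]),r(q[150:220,390:460])]),'c2.png')
s=bot.read_state(); print(s["force"],s["opening"])
E
```

```text
d mm [-0.4  1.1 -4.6] tool/4cm [0.027 0.114 0.008] head 93.11 dh -0.01 wy 0.0002 tilt [-0.  0. -1.]
[0.7370401  0.66303245 0.00556217] 0.3568260494761048
```

View pics/c2.png

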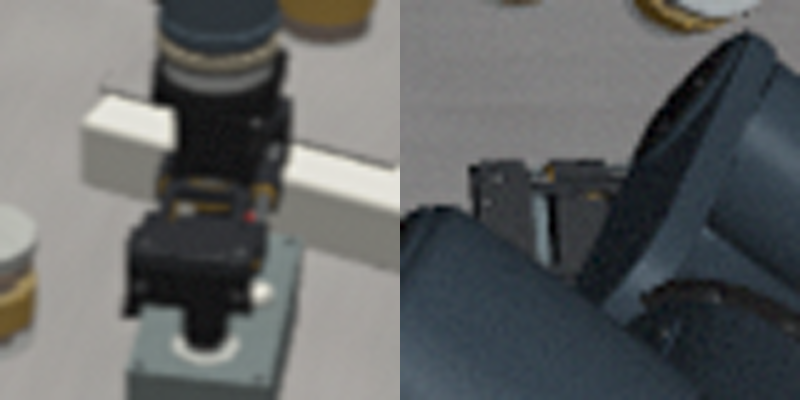

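The gripper stands over the key switch (side view: finger at about pixel (335,135), key collar ring at (336,149)), with no contact. I'll go 4 mm further down and close.

Call:
drive_tool([
  {"dx":0.02,"dy":0.1,"dz":0,"wx":0,"wy":0,"wz":0,"grip":25},
  {"dx":0,"dy":0,"dz":0,"wx":0,"wy":0,"wz":0,"grip":14},
  {"dx":0,"dy":0,"dz":0,"wx":0,"wy":0,"wz":0,"grip":12},
  {"dx":0,"dy":0,"dz":0,"wx":0,"wy":0,"wz":0,"grip":10},
  {"dx":0,"dy":0,"dz":0,"wx":0,"wy":0,"wz":0,"grip":0},
  {"dx":0,"dy":0,"dz":0,"wx":0,"wy":0,"wz":0,"grip":0},
  {"dx":0,"dy":0,"dz":0,"wx":0,"wy":0,"wz":0,"grip":0},
])

```text
time_s: 5.58
position: [0.5364, -0.2658, 0.1008]
tcp_rot: [[-0.055, 0.001, -0.998], [0.998, -0.002, -0.055], [-0.002, -1.0, -0.001]]
force: [-0.2, -4.5, 0.4]
opening: 0.106
```

Call:
drive_tool([
  {"dx":-0.03,"dy":-0.2,"dz":0,"wx":0,"wy":0,"wz":0,"grip":0},
  {"dx":0,"dy":-0.4,"dz":0,"wx":0,"wy":0,"wz":0,"grip":0},
  {"dx":0,"dy":-0.6,"dz":0,"wx":0,"wy":0,"wz":0,"grip":0},
  {"dx":0,"dy":-0.8,"dz":0,"wx":0,"wy":0,"wz":0,"grip":0},
  {"dx":0,"dy":-0.8,"dz":0,"wx":0,"wy":0,"wz":0,"grip":0},
  {"dx":0,"dy":-0.4,"dz":0,"wx":0,"wy":0,"wz":0,"grip":0},
  {"dx":0,"dy":0,"dz":0,"wx":0,"wy":0,"wz":0,"grip":0},
])

```text
time_s: 6.45
position: [0.5363, -0.2655, 0.23]
tcp_rot: [[-0.055, 0.002, -0.998], [0.998, -0.001, -0.055], [-0.001, -1.0, -0.002]]
force: [0.4, 0.6, -1.9]
opening: 0.105
```

```bash
python3 - <<'E'
from h import *
plan(.4475,-.0275,.235,87.5); s=bot.read_state(); print(s["force"],s["opening"],np.round(s["joint_positions"],1))
E
```

```text
d mm [-88.8 238.    5. ] tool/4cm [ 6.062 -0.133  1.889] head 93.17 dh -5.67 wy 0.063 tilt [ 1.9e-03 -5.0e-04 -1.0e+00]
[ 0.38392224  0.59911214 -1.87896309] 0.10540965239090684 [ -37.    29.1   87.     0.    63.8 -130.2]
```

Call:
drive_tool([
  {"dx":0.76,"dy":0,"dz":0.236,"wx":0,"wy":0,"wz":0,"grip":0},
  {"dx":0.76,"dy":0,"dz":0.236,"wx":0,"wy":0,"wz":0,"grip":0},
  {"dx":0.76,"dy":0,"dz":0.236,"wx":0,"wy":0,"wz":0,"grip":0},
  {"dx":0.76,"dy":0,"dz":0.236,"wx":0,"wy":0,"wz":0,"grip":0},
  {"dx":0.76,"dy":0,"dz":0.236,"wx":0,"wy":0,"wz":0,"grip":0},
  {"dx":0.76,"dy":0,"dz":0.236,"wx":0,"wy":0,"wz":0,"grip":0},
  {"dx":0.76,"dy":0,"dz":0.236,"wx":0,"wy":0,"wz":0,"grip":0},
  {"dx":0.76,"dy":0,"dz":0.236,"wx":0,"wy":0,"wz":0,"grip":0},
])

```text
time_s: 7.45
position: [0.4455, -0.0257, 0.2272]
tcp_rot: [[-0.054, -0.004, -0.999], [0.999, 0.002, -0.055], [0.002, -1.0, 0.004]]
force: [0.6, 0.8, 0.8]
opening: 0.102
```

Call:
drive_tool([
  {"dx":0,"dy":0.4,"dz":0,"wx":0,"wy":0.063,"wz":0,"grip":0},
  {"dx":0,"dy":0.35,"dz":0,"wx":0,"wy":0,"wz":0,"grip":0},
  {"dx":0,"dy":0,"dz":0,"wx":0,"wy":0,"wz":0,"grip":0},
])

```text
time_s: 7.82
position: [0.4454, -0.0264, 0.1968]
tcp_rot: [[0.044, -0.005, -0.999], [0.999, 0.002, 0.044], [0.002, -1.0, 0.006]]
force: [-0.3, 0.1, -0.3]
opening: 0.102
```

```bash
python3 - <<'E'
from h import *
plan(.4475,-.0275,.16,87.5); s=bot.read_state(); print(s["time_s"],s["position"],s["force"],np.round(s["joint_positions"],1))
p,d,K,T=cap("side"); q,d2,K2,T2=cap("top")
np.savez('s1.npz',p=p,d=d); np.savez('t1.npz',p=q,d=d2)
save(np.hstack([cv2.resize(p[130:210,310:390],(500,500),interpolation=cv2.INTER_CUBIC),cv2.resize(q[190:250,320:356+24],(300,300),interpolation=cv2.INTER_CUBIC).repeat(1,0)[:300] if 0 else cv2.copyMakeBorder(cv2.resize(q[190:250,320:380],(300,300),interpolation=cv2.INTER_CUBIC),0,200,0,0,cv2.BORDER_CONSTANT)]),'c3.png')
E
```

```text
d mm [  2.1  -1.1 -36.8] tool/4cm [-0.027  0.92  -0.058] head 87.49 dh 0.01 wy -0.0002 tilt [-0.0055  0.0021 -1.    ]
7.825 [ 0.445412   -0.02640152  0.19681915] [-0.27670024  0.05568804 -0.3258467 ] [ -17.8   21.1  109.7    0.    49.5 -105.3]
```

View pics/c3.png

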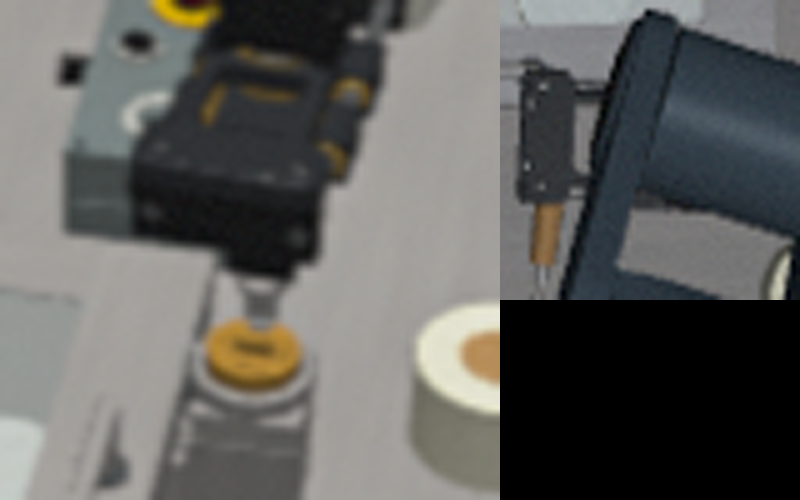

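```bash
python3 - <<'E'
from h import *
c=imaging.get_calibration("side");K=np.array(c["mtx"]);T=np.array(c["world_to_cam"])
p=np.load('s1.npz')['p']
sub=p[172:196,338:366]; h=cv2.cvtColor(sub,cv2.COLOR_RGB2HSV)
b=((h[...,0]>10)&(h[...,0]<28)&(h[...,1]>110)&(h[...,2]>60))
v,u=np.nonzero(b); print('brass',u.min()+338,u.max()+338,v.min()+172,v.max()+172)
print(sub[...,0][3:18,8:22]); print(h[...,1][3:18,8:22])
for z in(.138,.141,.144):
    print(z,ray(351.9,181.2,K,T,z)); 
print(ray(350.5,185.7,K,T,.128))
def proj(P): q=K@(T[:3,:3]@np.array(P)+T[:3,3]); return q[:2]/q[2]
print(proj([.4454,-.0264,.141]),proj([.4475,-.0275,.128]))
E
```

```text
brass 343 357 181 191
[[171 152 124 136 150 152 143 121  95  84 113 142 163 166]
 [170 159 130 113 124 133 133 120 102 120 149 162 165 165]
 [170 167 148 108  91  95  95  97 113 148 163 166 165 164]
 [169 168 152 112  87  84  86  95 126 160 166 165 164 164]
 [168 166 150 110  87  85  86  96 128 162 166 164 165 164]
 [169 168 156 122 103  99  98 104 133 161 166 164 165 163]
 [176 179 174 153 131 125 125 134 154 166 165 164 165 164]
 [181 181 180 167 140 128 134 156 176 179 170 166 164 163]
 [175 170 170 171 166 162 161 176 185 185 177 172 166 163]
 [168 149 137 143 150 150 152 162 175 178 174 173 164 162]
 [169 142 114 106 105 106 115 134 163 172 170 172 159 158]
 [176 163 149 132 123 114 111 130 157 162 168 168 153 151]
 [182 179 174 171 172 168 159 161 167 165 172 156 140 146]
 [176 173 163 164 175 179 180 183 181 174 161 129 126 144]
 [139 158 166 171 169 165 168 176 170 147 115 107 131 145]]
[[ 10  10  10  13  10  10  12   8   8   9  11  11   9  11]
 [ 11  11  10   7  10   8  10   9   8  11   9   9  11   9]
 [ 11  11  10   9   8  13  11   8   7  10   9   9   9   9]
 [  9   9   8  
[... 219 characters left out ...]
]
 [158 173 171 139  78  42  51 101 133 105  51  17   6   8]
 [181 180 179 173 161 148 144 164 179 165 120  59  14   6]
 [173 176 173 173 175 175 174 176 181 183 160  99  26   6]
 [175 169 168 168 168 166 169 171 177 178 176 129  51  11]
 [172 174 173 172 170 170 170 171 175 176 175 141  58  10]
 [177 175 173 171 175 175 173 171 173 175 176 137  47   7]
 [175 175 174 173 175 175 176 173 178 179 177 119  24   5]
 [178 178 175 174 174 175 175 175 176 180 171  76  18   9]]
0.138 [ 0.44460508 -0.03018507  0.138     ]
0.141 [ 0.44407125 -0.02652421  0.141     ]
0.144 [ 0.44353741 -0.02286334  0.144     ]
[ 0.4464989  -0.02270585  0.128     ]
[351.40077229 181.15321267] [350.46670609 184.53674705]
```

The key tip is at about (351.2,182.3) in the side view, and the slot centre is at (350.4,185.1). After allowing for the camera offset measured at the grip, the target is x 0.4476, y -0.0278. I'll shift there and insert gently.

Call:
drive_tool([
  {"dx":-0.035,"dy":0.1,"dz":-0.055,"wx":0,"wy":0,"wz":0,"grip":0},
  {"dx":0,"dy":0.1,"dz":0,"wx":0,"wy":0,"wz":0,"grip":0},
  {"dx":0,"dy":0.1,"dz":0,"wx":0,"wy":0,"wz":0,"grip":0},
  {"dx":0,"dy":0.1,"dz":0,"wx":0,"wy":0,"wz":0,"grip":0},
  {"dx":0,"dy":0,"dz":0,"wx":0,"wy":0,"wz":0,"grip":0},
])

```text
time_s: 8.55
position: [0.4491, -0.0287, 0.1822]
tcp_rot: [[0.044, -0.001, -0.999], [0.999, 0.0, 0.044], [0.0, -1.0, 0.001]]
force: [0.9, -0.6, -1.2]
opening: 0.105
```

Call:
drive_tool([
  {"dx":0.02,"dy":0,"dz":0.03,"wx":0,"wy":0,"wz":0,"grip":0},
  {"dx":0,"dy":0.05,"dz":0,"wx":0,"wy":0,"wz":0,"grip":0},
  {"dx":0,"dy":0,"dz":0,"wx":0,"wy":0,"wz":0,"grip":0},
  {"dx":0,"dy":0,"dz":0,"wx":0,"wy":0,"wz":0,"grip":0},
])

```text
time_s: 9.05
position: [0.4483, -0.0279, 0.1806]
tcp_rot: [[0.044, 0.0, -0.999], [0.999, -0.0, 0.044], [-0.0, -1.0, -0.0]]
force: [0.0, 0.2, -1.3]
opening: 0.103
```

Call:
drive_tool([
  {"dx":0,"dy":0.08,"dz":0,"wx":0,"wy":0,"wz":0,"grip":0},
  {"dx":0,"dy":0.08,"dz":0,"wx":0,"wy":0,"wz":0,"grip":0},
  {"dx":0,"dy":0,"dz":0,"wx":0,"wy":0,"wz":0,"grip":0},
])

```text
time_s: 9.43
position: [0.448, -0.0278, 0.1738]
tcp_rot: [[0.044, -0.001, -0.999], [0.999, 0.0, 0.044], [0.0, -1.0, 0.001]]
force: [-0.5, 0.3, -0.4]
opening: 0.104
```

No contact force, and the tip should be about 10 mm into the slot. Continuing down.

Call:
drive_tool([
  {"dx":0,"dy":0.08,"dz":0,"wx":0,"wy":0,"wz":0,"grip":0},
  {"dx":0,"dy":0.08,"dz":0,"wx":0,"wy":0,"wz":0,"grip":0},
  {"dx":0,"dy":0.06,"dz":0,"wx":0,"wy":0,"wz":0,"grip":0},
  {"dx":0,"dy":0,"dz":0,"wx":0,"wy":0,"wz":0,"grip":0},
])

```text
time_s: 9.93
position: [0.448, -0.0278, 0.1651]
tcp_rot: [[0.044, -0.001, -0.999], [0.999, 0.0, 0.044], [0.0, -1.0, 0.001]]
force: [-0.3, -0.5, -0.7]
opening: 0.102
```

Call:
drive_tool([
  {"dx":0,"dy":0.06,"dz":0,"wx":0,"wy":0,"wz":0,"grip":0},
  {"dx":0,"dy":0.05,"dz":0,"wx":0,"wy":0,"wz":0,"grip":0},
  {"dx":0,"dy":0,"dz":0,"wx":0,"wy":0,"wz":0,"grip":0},
])

```text
time_s: 10.3
position: [0.4484, -0.028, 0.1623]
tcp_rot: [[0.044, 0.001, -0.999], [0.999, -0.001, 0.044], [-0.001, -1.0, -0.001]]
force: [-2.3, 1.0, 13.6]
opening: 0.103
```

```bash
python3 - <<'E'
from h import *
p,d,K,T=cap("side")
save(cv2.resize(p[150:210,320:390],(560,480),interpolation=cv2.INTER_CUBIC),'c4.png')
plan(.448,-.028,.16,-5); print(bot.read_state()["joint_positions"])
E
```

```text
d mm [-0.5 -0.  -2.3] tool/4cm [-0.001  0.058  0.012] head 87.5 dh -92.5 wy 1.0278 tilt [ 1.2e-03 -6.0e-04 -1.0e+00]
[-1.78655807e+01  2.48358491e+01  1.11468527e+02 -1.63957205e-02
  4.36209338e+01 -1.05351863e+02]
```

View pics/c4.png

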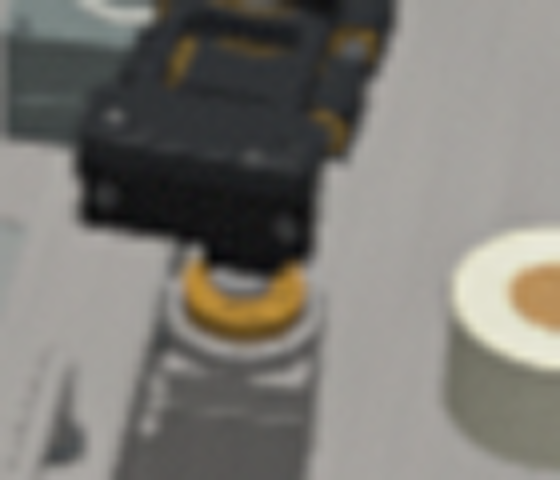

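The side crop shows the shoulder disc seated on the brass face at about pixel (350,184). Now I'll turn it clockwise.

Call:
drive_tool([
  {"dx":0,"dy":-0.015,"dz":0,"wx":0,"wy":0.08,"wz":0,"grip":0},
  {"dx":0,"dy":0,"dz":0,"wx":0,"wy":0.08,"wz":0,"grip":0},
  {"dx":0,"dy":0,"dz":0,"wx":0,"wy":0.1,"wz":0,"grip":0},
  {"dx":0,"dy":0,"dz":0,"wx":0,"wy":0.1,"wz":0,"grip":0},
  {"dx":0,"dy":0,"dz":0,"wx":0,"wy":0.1,"wz":0,"grip":0},
  {"dx":0,"dy":0,"dz":0,"wx":0,"wy":0,"wz":0,"grip":0},
])

```text
time_s: 11.1
position: [0.4488, -0.0276, 0.1624]
tcp_rot: [[0.695, 0.002, -0.719], [0.719, 0.0, 0.695], [0.001, -1.0, -0.001]]
force: [-1.1, 2.2, 6.2]
opening: 0.1
```

Call:
drive_tool([
  {"dx":0,"dy":0,"dz":0,"wx":0,"wy":0.1,"wz":0,"grip":0},
  {"dx":0,"dy":0,"dz":0,"wx":0,"wy":0.1,"wz":0,"grip":0},
  {"dx":0,"dy":0,"dz":0,"wx":0,"wy":0.1,"wz":0,"grip":0},
  {"dx":0,"dy":0,"dz":0,"wx":0,"wy":0.1,"wz":0,"grip":0},
  {"dx":0,"dy":0,"dz":0,"wx":0,"wy":0.07,"wz":0,"grip":0},
  {"dx":0,"dy":0,"dz":0,"wx":0,"wy":0.06,"wz":0,"grip":0},
  {"dx":0,"dy":0,"dz":0,"wx":0,"wy":0,"wz":0,"grip":0},
])

```text
time_s: 11.98
position: [0.4488, -0.0279, 0.1624]
tcp_rot: [[1.0, 0.002, 0.029], [-0.029, -0.0, 1.0], [0.002, -1.0, -0.0]]
force: [-1.4, 1.1, 6.5]
opening: 0.102
```

```bash
python3 - <<'E'
from h import *
plan(.448,-.028,.16,0); s=bot.read_state(); print(s["time_s"],s["position"],s["force"],s["moment"],s["opening"])
E
```

```text
d mm [-0.8 -0.1 -2.4] tool/4cm [-0.019  0.06  -0.004] head -1.65 dh 1.65 wy -0.0183 tilt [ 1.7e-03 -2.0e-04 -1.0e+00]
11.975 [ 0.44877145 -0.02786562  0.16238897] [-1.35835174  1.09255413  6.47773401] [0.11070504 0.01587137 0.00257962] 0.10189001570797557
```

Call:
drive_tool([
  {"dx":0,"dy":0,"dz":0,"wx":0,"wy":0.035,"wz":0,"grip":0},
  {"dx":0,"dy":0,"dz":0,"wx":0,"wy":0.035,"wz":0,"grip":0},
  {"dx":0,"dy":0,"dz":0,"wx":0,"wy":0,"wz":0,"grip":0},
])

```text
time_s: 12.35
position: [0.4487, -0.0279, 0.1624]
tcp_rot: [[0.99, 0.002, 0.138], [-0.138, -0.0, 0.99], [0.002, -1.0, -0.0]]
force: [-1.1, 1.3, 6.9]
opening: 0.098
```

```bash
python3 - <<'E'
from h import *
plan(.448,-.028,.16,0); s=bot.read_state(); print(s["time_s"],s["position"],s["force"],s["moment"],s["opening"])
E
```

```text
d mm [-0.7 -0.1 -2.4] tool/4cm [-0.018  0.06  -0.005] head -7.93 dh 7.93 wy -0.0881 tilt [ 1.6e-03 -3.0e-04 -1.0e+00]
12.35 [ 0.44874542 -0.02788768  0.16238686] [-1.05916737  1.32567754  6.91031307] [0.06530465 0.06004324 0.01230767] 0.09805304537965323
```

Call:
drive_tool([
  {"dx":0,"dy":0,"dz":0,"wx":0,"wy":0.03,"wz":0,"grip":0},
  {"dx":0,"dy":0,"dz":0,"wx":0,"wy":0.02,"wz":0,"grip":0},
  {"dx":0,"dy":0,"dz":0,"wx":0,"wy":0,"wz":0,"grip":0},
])

```text
time_s: 12.72
position: [0.4488, -0.0278, 0.1624]
tcp_rot: [[0.977, 0.002, 0.214], [-0.214, -0.0, 0.977], [0.002, -1.0, -0.0]]
force: [-1.2, 1.3, 6.8]
opening: 0.102
```

```bash
python3 - <<'E'
from h import *
plan(.448,-.028,.16,0); s=bot.read_state(); print(s["time_s"],s["position"],s["force"],s["moment"],s["opening"])
p,d,K,T=cap("side"); q,d2,_,_=cap("top")
save(np.hstack([cv2.resize(p[150:210,320:390],(420,360),interpolation=cv2.INTER_CUBIC),cv2.resize(q[195:235,330:370],(360,360),interpolation=cv2.INTER_CUBIC)]),'c5.png')
E
```

```text
d mm [-0.8 -0.2 -2.4] tool/4cm [-0.019  0.06  -0.008] head -12.36 dh 12.36 wy -0.1373 tilt [ 1.7e-03 -5.0e-04 -1.0e+00]
12.725 [ 0.44881527 -0.02783248  0.1623947 ] [-1.1937979   1.31388433  6.77345371] [0.22185891 0.00520919 0.32044546] 0.10188658156083477
```

View pics/c5.png

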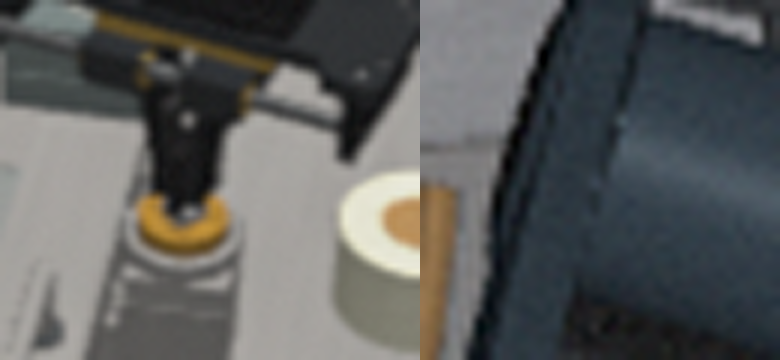

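Moment z has risen to 0.32 N m, so the stop is reached, and the key is still seated with z unchanged. I'll relax slightly, release and rise.

Call:
drive_tool([
  {"dx":0,"dy":0,"dz":0,"wx":0,"wy":-0.03,"wz":0,"grip":0},
  {"dx":0,"dy":0,"dz":0,"wx":0,"wy":0,"wz":0,"grip":20},
  {"dx":0,"dy":0,"dz":0,"wx":0,"wy":0,"wz":0,"grip":45},
  {"dx":0,"dy":0,"dz":0,"wx":0,"wy":0,"wz":0,"grip":45},
  {"dx":0,"dy":-0.3,"dz":0,"wx":0,"wy":0,"wz":0,"grip":45},
  {"dx":0,"dy":-0.7,"dz":0,"wx":0,"wy":0,"wz":0,"grip":45},
  {"dx":0,"dy":-0.8,"dz":0,"wx":0,"wy":0,"wz":0,"grip":45},
  {"dx":0,"dy":0,"dz":0,"wx":0,"wy":0,"wz":0,"grip":45},
])

```text
time_s: 13.82
position: [0.4499, -0.0284, 0.2362]
tcp_rot: [[0.986, 0.006, 0.169], [-0.169, -0.002, 0.986], [0.007, -1.0, -0.001]]
force: [0.8, 0.3, 0.8]
opening: 0.519
```

```bash
python3 - <<'E'
from h import *
plan(.4915,.1135,.215,1.75); s=bot.read_state(); print(s["time_s"],s["position"],s["force"],s["opening"])
E
```

```text
d mm [ 41.6 141.9 -21.2] tool/4cm [0.423 0.53  3.671] head -9.71 dh 11.46 wy -0.1274 tilt [ 0.0063 -0.002  -1.    ]
13.825 [ 0.44992641 -0.02835181  0.236223  ] [0.76007201 0.2532404  0.76905862] 0.5191557163232225
```

Call:
drive_tool([
  {"dx":0.1,"dy":0,"dz":0.92,"wx":0,"wy":0,"wz":0,"grip":45},
  {"dx":0.1,"dy":0,"dz":0.92,"wx":0,"wy":0,"wz":0,"grip":45},
  {"dx":0.1,"dy":0,"dz":0.92,"wx":0,"wy":0,"wz":0,"grip":45},
  {"dx":0.1,"dy":0,"dz":0.92,"wx":0,"wy":0,"wz":0,"grip":45},
  {"dx":0,"dy":0.25,"dz":0,"wx":0,"wy":-0.064,"wz":0,"grip":45},
  {"dx":0,"dy":0.25,"dz":0,"wx":0,"wy":-0.064,"wz":0,"grip":45},
  {"dx":0,"dy":0,"dz":0,"wx":0,"wy":0,"wz":0,"grip":45},
  {"dx":0,"dy":0,"dz":0,"wx":0,"wy":0,"wz":0,"grip":45},
])

```text
time_s: 14.82
position: [0.4888, 0.1144, 0.2135]
tcp_rot: [[1.0, -0.0, -0.03], [0.03, 0.0, 1.0], [-0.0, -1.0, 0.0]]
force: [-0.4, -0.5, -0.6]
opening: 0.519
```

```bash
python3 - <<'E'
from h import *
plan(.4915,.1135,.158,1.75); s=bot.read_state(); print(s["time_s"],s["position"],s["force"],np.round(s["joint_positions"],1))
p,d,K,T=cap("side")
save(cv2.resize(p[150:270,280:400],(600,600),interpolation=cv2.INTER_CUBIC),'c6.png')
E
```

```text
d mm [  2.7  -0.9 -55.5] tool/4cm [ 0.068  1.387 -0.025] head 1.71 dh 0.04 wy -0.0005 tilt [-4.e-04  0.e+00 -1.e+00]
14.825 [0.48875682 0.11441215 0.21346546] [-0.3972865  -0.45855604 -0.56210558] [  0.4  23.3 101.4   0.   55.2  -1.3]
```

View pics/c6.png

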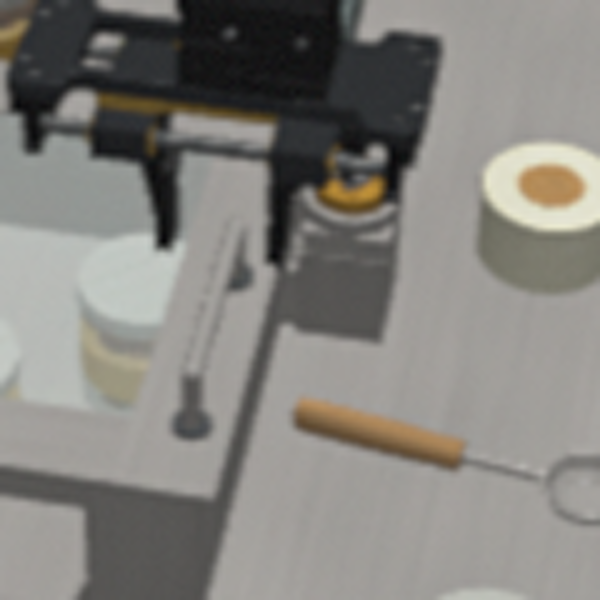

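The side crop shows the key's shoulder still on the brass cylinder (about pixel (350,187)), and the fingers on either side of the bar's line. I'll go down and grip.

Call:
drive_tool([
  {"dx":0.07,"dy":0.4,"dz":-0.02,"wx":0,"wy":0,"wz":0,"grip":45},
  {"dx":0,"dy":0.5,"dz":0,"wx":0,"wy":0,"wz":0,"grip":45},
  {"dx":0,"dy":0.45,"dz":0,"wx":0,"wy":0,"wz":0,"grip":45},
  {"dx":0,"dy":0,"dz":0,"wx":0,"wy":0,"wz":0,"grip":30},
  {"dx":0,"dy":0,"dz":0,"wx":0,"wy":0,"wz":0,"grip":15},
  {"dx":0,"dy":0,"dz":0,"wx":0,"wy":0,"wz":0,"grip":0},
  {"dx":0,"dy":0,"dz":0,"wx":0,"wy":0,"wz":0,"grip":0},
  {"dx":0,"dy":0,"dz":0,"wx":0,"wy":0,"wz":0,"grip":0},
])

```text
time_s: 15.88
position: [0.4922, 0.1138, 0.1601]
tcp_rot: [[1.0, 0.002, -0.031], [0.031, 0.0, 1.0], [0.002, -1.0, 0.0]]
force: [0.1, 0.7, 2.4]
opening: 0.106
```

Call:
drive_tool([
  {"dx":0.05,"dy":-0.21,"dz":0,"wx":0,"wy":0,"wz":0,"grip":0},
  {"dx":0.06,"dy":-0.22,"dz":0,"wx":0,"wy":0,"wz":0,"grip":0},
  {"dx":0,"dy":0,"dz":0,"wx":0,"wy":0,"wz":0,"grip":0},
])

```text
time_s: 16.25
position: [0.4962, 0.1139, 0.1772]
tcp_rot: [[1.0, 0.0, -0.031], [0.031, -0.0, 1.0], [0.0, -1.0, -0.0]]
force: [2.1, -0.9, -6.7]
opening: 0.102
```

Call:
drive_tool([
  {"dx":0.07,"dy":-0.21,"dz":0,"wx":0,"wy":0,"wz":0,"grip":0},
  {"dx":0.07,"dy":-0.21,"dz":0,"wx":0,"wy":0,"wz":0,"grip":0},
  {"dx":0.09,"dy":-0.2,"dz":0,"wx":0,"wy":0,"wz":0,"grip":0},
  {"dx":0.09,"dy":-0.205,"dz":0,"wx":0,"wy":0,"wz":0,"grip":0},
  {"dx":0.105,"dy":-0.195,"dz":0,"wx":0,"wy":0,"wz":0,"grip":0},
  {"dx":0.105,"dy":-0.195,"dz":0,"wx":0,"wy":0,"wz":0,"grip":0},
  {"dx":0,"dy":0,"dz":0,"wx":0,"wy":0,"wz":0,"grip":0},
])

```text
time_s: 17.12
position: [0.5166, 0.1146, 0.2258]
tcp_rot: [[0.999, -0.001, -0.032], [0.032, -0.0, 0.999], [-0.001, -1.0, -0.0]]
force: [-2.6, -1.4, -4.9]
opening: 0.104
```

Call:
drive_tool([
  {"dx":0.12,"dy":-0.19,"dz":0,"wx":0,"wy":0,"wz":0,"grip":0},
  {"dx":0.125,"dy":-0.18,"dz":0,"wx":0,"wy":0,"wz":0,"grip":0},
  {"dx":0.135,"dy":-0.175,"dz":0,"wx":0,"wy":0,"wz":0,"grip":0},
  {"dx":0.14,"dy":-0.17,"dz":0,"wx":0,"wy":0,"wz":0,"grip":0},
  {"dx":0.15,"dy":-0.165,"dz":0,"wx":0,"wy":0,"wz":0,"grip":0},
  {"dx":0.155,"dy":-0.16,"dz":0,"wx":0,"wy":0,"wz":0,"grip":0},
  {"dx":0.165,"dy":-0.15,"dz":0,"wx":0,"wy":0,"wz":0,"grip":0},
  {"dx":0.17,"dy":-0.145,"dz":0,"wx":0,"wy":0,"wz":0,"grip":0},
])

```text
time_s: 18.12
position: [0.5611, 0.116, 0.2799]
tcp_rot: [[0.999, -0.007, -0.032], [0.032, -0.001, 0.999], [-0.007, -1.0, -0.001]]
force: [-9.6, -1.7, 4.8]
opening: 0.1
```

Call:
drive_tool([
  {"dx":0.16,"dy":-0.15,"dz":0,"wx":0,"wy":0,"wz":0,"grip":0},
  {"dx":0.17,"dy":-0.145,"dz":0,"wx":0,"wy":0,"wz":0,"grip":0},
  {"dx":0.185,"dy":-0.12,"dz":0,"wx":0,"wy":0,"wz":0,"grip":0},
  {"dx":0.19,"dy":-0.11,"dz":0,"wx":0,"wy":0,"wz":0,"grip":0},
  {"dx":0,"dy":0,"dz":0,"wx":0,"wy":0,"wz":0,"grip":0},
  {"dx":0,"dy":0,"dz":0,"wx":0,"wy":0,"wz":0,"grip":0},
])

```text
time_s: 18.88
position: [0.5913, 0.1168, 0.3019]
tcp_rot: [[0.999, -0.001, -0.032], [0.032, -0.0, 0.999], [-0.001, -1.0, -0.0]]
force: [-7.0, -1.6, 3.2]
opening: 0.105
```

Call:
drive_tool([
  {"dx":0.195,"dy":-0.105,"dz":0,"wx":0,"wy":0,"wz":0,"grip":0},
  {"dx":0.2,"dy":-0.1,"dz":0,"wx":0,"wy":0,"wz":0,"grip":0},
  {"dx":0.205,"dy":-0.09,"dz":0,"wx":0,"wy":0,"wz":0,"grip":0},
  {"dx":0.205,"dy":-0.08,"dz":0,"wx":0,"wy":0,"wz":0,"grip":0},
  {"dx":0,"dy":0,"dz":0,"wx":0,"wy":0,"wz":0,"grip":0},
  {"dx":0,"dy":0,"dz":0,"wx":0,"wy":0,"wz":0,"grip":0},
  {"dx":0,"dy":0,"dz":0,"wx":0,"wy":0,"wz":0,"grip":0},
  {"dx":0,"dy":0,"dz":0,"wx":0,"wy":0,"wz":0,"grip":0},
])

```text
time_s: 19.88
position: [0.6247, 0.1178, 0.3179]
tcp_rot: [[0.999, 0.004, -0.032], [0.032, -0.0, 0.999], [0.004, -1.0, -0.001]]
force: [-5.5, -1.0, 6.3]
opening: 0.103
```

```bash
python3 - <<'E'
from h import *
s=bot.read_state(); print(s["time_s"],s["position"],s["force"],np.abs(s["qvel"]).max(),s["opening"])
p,d,K,T=cap("side"); P=pts(d,K,T); np.savez('s9.npz',p=p,d=d,P=P)
q=P[100:290,220:360].reshape(-1,3); q=q[(q[:,2]>.14)&(q[:,2]<.36)&(q[:,1]>-.1)&(q[:,1]<.23)&(q[:,0]>.5)&(q[:,0]<.72)]
# left end frame strip of lid, away from handle & gripper
for lo,hi in((-.09,-.02),(.18,.22)):
    k=q[(q[:,1]>lo)&(q[:,1]<hi)]
    if len(k)>20:
        l=cv2.fitLine(k[:,[0,2]].astype(np.float32),cv2.DIST_HUBER,0,.003,.01).ravel(); print(lo,len(k),'angle',np.degrees(np.arctan2(l[1],-l[0]))%180,k.min(0),k.max(0))
save(p[60:300,160:460].repeat(2,0).repeat(2,1),'c7.png')
E
```

```text
19.875 [0.62473589 0.11782994 0.31791234] [-5.49343403 -0.96141445  6.31747016] 0.10491055561484297 0.10269788512446647
-0.09 180 angle 47.001755 [ 0.54227517 -0.08988231  0.14064401] [ 0.68639201 -0.02131397  0.30796573]
0.18 431 angle 55.150803 [0.55105289 0.18007855 0.14204351] [0.67820577 0.21996407 0.3148639 ]
```

View pics/c7.png

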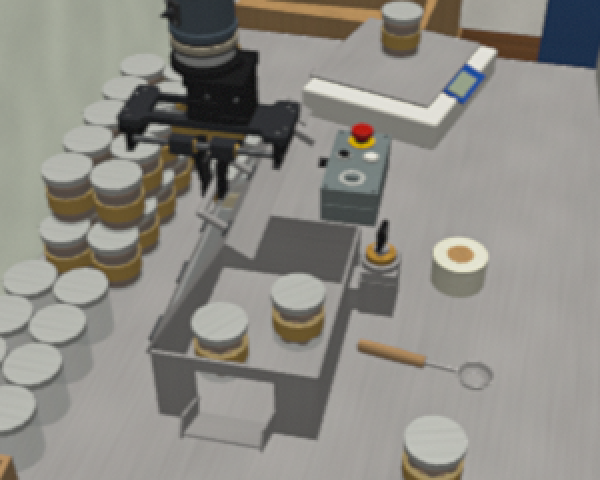

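The picture shows the lid open in the gripper, the key standing in the lock with its bow turned (about pixel (382,237) in the crop), and the bystanders in place. One more angle check without the flange points before handing in.

```bash
python3 - <<'E'
from h import *
P=np.load('s9.npz')['P']; q=P[100:290,220:360].reshape(-1,3)
k=q[(q[:,2]>.135)&(q[:,2]<.33)&(q[:,1]>.175)&(q[:,1]<.225)&(q[:,0]>.54)&(q[:,0]<.72)]
best=(0,)
for i,j in np.random.default_rng(0).integers(0,len(k),(3000,2)):
    a=k[j,[0,2]]-k[i,[0,2]]; L=np.hypot(*a)
    if L<.06: continue
    m=abs((k[:,[0,2]]-k[i,[0,2]])@np.array([-a[1],a[0]])/L)<.003
    if m.sum()>best[0]: best=(m.sum(),m)
k2=k[best[1]]; l=cv2.fitLine(k2[:,[0,2]].astype(np.float32),cv2.DIST_L2,0,.003,.01).ravel()
print(len(k),best[0],'lid angle',np.degrees(np.arctan2(l[1],-l[0]))%180,'z range',k2[:,2].min(),k2[:,2].max(),'x at z=.116',l[2]+(.116-l[3])*l[0]/l[1])
s=bot.read_state(); print(s["time_s"],s["position"],s["force"],s["qvel"])
E
```

```text
549 297 lid angle 59.300262 z range 0.13557413102790822 0.3089142241863026 x at z=.116 0.6929097
19.925 [0.62473535 0.11781419 0.31789846] [-4.08130029 -2.02897637  4.8216036 ] [ 0.01763552 -0.00989914  0.03632019  0.04408947  0.14564767 -0.00490386]
```

Depth gives 59.3° and kinematics about 60°, and the arm is still. Handing in.

```bash
python3 -c "
from h import *
print(workorder.hand_in()); s=bot.read_state(); print(s['time_s'],s['position'],s['force'],s['opening'])"
```

```text
the job is handed in; nothing more can be done
None
the job is handed in; nothing more can be done
```

I drew the key from the switch, pushed it fully into the lock, turned it clockwise to the stop and left it there. I then lifted the lid by its handle and handed the job in at about 20 s while still holding it. The hand-in gave no verdict.

**Checks before handing in:**
- **Key seated:** the shoulder rested on the brass face, with about 14 N of push on contact. The last picture shows the key still standing in the lock.
- **Lock turned:** about 100° of wrist turn, past the slot's play, with 0.32 N m at the end stop. I could not read the lock angle itself.
- **Lid angle:** a fit to the depth image gave 59.3° and the arm's position gave about 60°. An earlier fit gave 47° to 55°; I think it took in points off the lid sheet, such as the flange, and did not use it.
- **Hold:** joint speeds were below 0.15°/s, with about 6 N on the tool and the fingers closed on the bar.
- **Other things on the table:** those in the last picture looked unmoved. I did not measure them, and the crop left out the empty jar and the marker.

**Disagreements:**
- The side camera read about 3 to 4 mm too far left, so I trusted the top camera and the grip.
- The handle's distance from the hinge came out 3 to 4 mm longer than given, which probably means the bar slid a little in the fingers.

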